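# Line up a sandal sole in the sole press

### The job

Line up the long wooden sandal sole on the bed of the sole press: bring its heel up to the round post at the back and home against the low end pin behind it, and swing the toe round about the post until the sole's other side lies against the low side pin. Then pull the press lever down until the pad sits firmly on the sole, and let go. Leave the other things on the press and the bench where they are.

Things in the scene. Friction and masses are not known exactly. Their poses are not given: they have to be found in the camera images.
- press: Bench sole press, fixed: green base 330 x 330 mm (x -180 to 150 mm), steel bed 40 mm above the bench, 28 mm columns at x 0, y +-135 mm, green crosshead and gear head above. Origin on the bench below the midpoint between the columns; x to its back (away from the robot), y to its left (lever side), z up. The sole's proper centre line is y = 0.
- head_front (a point): Middle of the lower front edge of the press's gear head, 105 mm above the bed (press x -67, y -13 mm). The head covers press x -67 to 67, y -55 to 28 mm. The toe of a sole in place stands out only 23 mm in front of it, so the tool must lean back towards the front to reach the toe.
- heel_post (a point): Centre of the top of the fixed round steel heel post: 24 mm diameter, 45 mm high from the bed, at the back of the bed, on the right of the sole (press x 79, y -40 mm). The sole's right side bears on it 21 mm from the heel end. Just behind it stands the fixed end pin (14 mm diameter, 22 mm high, press x 107, y 10 mm), on which the heel end face butts.
- side_pin (a point): Centre of the top of the fixed side pin: steel, 14 mm diameter, 22 mm high from the bed, on the left of the sole, towards the toe (press frame x -45, y 35 mm). The sole's left side bears on it, 124 mm forward of the post.
- sole: Sole to press: loose beech child's sandal sole with black rubber tread, straight-sided slab 190 x 56 x 30 mm, corners rounded to 14 mm, about 270 g, flat on the bed, askew, toe to front right, heel short of the stops. Origin on its underside's centre line, 21 mm from the heel end; x from toe to heel, y to its left, z up. In place: origin at press x 79, y 0, z 40 mm, axes parallel to the press's.
- toe (a point): Centre of the sole's toe end face, 15 mm above its underside, 169 mm forward of the sole's origin (sole frame x -169 mm).
- lever (a joint): Angle of the press lever, rad: 0 fully up, 1.3 at most, growing as the ball is pulled down. Each rad lowers the pad 40 mm; it meets the 30 mm sole at about 1.0. The lever stays where it is left (rubbing friction: 2 to 5 N at the ball to pull it down); 8 to 20 N at the ball then seats the pad firmly.
- lever_ball (a point): Centre of the black ball (36 mm diameter) at the free end of the lever, 175 mm from the lever axis. The steel arm (14 mm) points from the axis to the front (press -x) and up by 0.6 rad minus the lever angle. The ball may turn between the fingers.
- lever_axis (a point): Point on the lever's hinge axis (along press y) level with the ball: press frame x 0, y 185, z 195 mm.
- tack_tin: closed round tin, 54 mm across, 34 mm high, standing on the press bed behind the lever's column; origin on its underside; not to be moved
- heel_block: wooden heel block 48 x 40 x 26 mm lying on the front of the press bed, on the lever side; origin on its underside; not to be moved
- metal_last: metal shoe last with a grey plastic top, 200 mm long, about 105 mm high, on the bench to the left of the press; origin on its underside; not to be moved
- spare_sole: a second, shorter sole (140 x 52 x 30 mm) lying on the bare bench to the right of the press; not for this job; origin on its underside; not to be moved
- hammer: hammer lying on the bench to the right; origin on its underside; not to be moved
- glue_tub: white plastic glue tub on a red foot, 103 mm high, to the right of the press; origin on its underside; not to be moved
- pour_bottle: green plastic bottle with a narrow neck, 152 mm high, to the left of the press; origin on its underside; not to be moved
- pincers: pincers lying on the bench to the left; origin on its underside; not to be moved
- ram: The press ram with its pad (moves straight up and down with the lever); origin at the pad face's centre. The pad is black rubber, 140 x 46 mm, long side along press x, 70 mm above the bed when the lever is fully up; pad and backing plate are 18 mm thick.
There are look-alikes about, which are no part of the job. Leave any green look-alike of the sole alone.

How it is judged:
By the outcome, as a careful person would: the job done as asked, in the order asked, and still so for the second after the job is handed in, with the robot touching nothing.
It also fails if it takes over 51 s, if anything falls off the work surface, if the arm or the gripper's body presses on something with over 40 N, if the wrist force passes 120 N, or if a joint passes its speed limit or range.

### The arm

A 7-joint arm with a two-finger parallel gripper is mounted at the origin on the work surface. World frame = base frame: x ahead of the robot, y to its left, z up, the work surface at z = 0. Lengths are in m, angles in rad, forces in N, time in s.
With the tool pointing down it reaches from about 0.4 to 0.85 m from the base axis. Payload 10.4 kg.
Tool frame: the origin (TCP) lies midway between the tips of the shut fingers; the grasp point (between the pads) lies 19 mm behind it (r.grasp_offset is the distance from the TCP to the grasp point, in m); z points along the fingers, y is the line along which they close (so a half turn about z gives the same grasp; the last joint's range is limited). The gripper opens to 87 mm and grips with 3 to 60 N. Pads are 19 mm wide; open, the fingers measure 117 mm over their backs; the gripper's body (75 mm by 190 mm) begins 51 mm behind the grasp point.
Start: joints at [1.293, 0.332, -0.065, 1.46, 0.022, 1.35, -0.088], TCP at [0.158, -0.605, 0.223] pointing down, gripper open.
Joint ranges: [-2.6, 2.6], [-0.5, 2.12], [-1.47, 1.34], [0.16, 2.42], [-1.27, 4.41], [0.06, 2.06], [-2.6, 2.6]. Speed limits (rad/s): [2.22, 2.22, 2.79, 2.79, 3.14, 3.14, 3.14].

### API

Orientations are given as a unit quaternion [x, y, z, w].
In Python, from bench import r gives the robot as it stands.
- The arm moves only by the tool drive_tool, never from a script. Its argument "moves" is a list that holds one entry, the list of rows, each a list of 7 numbers: the shift along the tool's x, y, z in m, then the turn, a rotation vector about the tool's x, y, z in rad, then the opening, from 0 (shut) to 1 (fully open). In form: [[[tx, ty, tz, ax, ay, az, jaw], ...]]. A call has 1 to 10 rows; each row shifts and turns the commanded pose from where the row before left it, along the tool's axes as they then stand; what a row does not reach is not made up. A row lasts 1/10 s, in which the tool goes at most 50 mm and 8.59 degrees, less where a joint would pass 70% of its speed; a pose out of reach is approached as far as the arm can. A call is refused whole if a number of a shift passes 0.05 or a number of a turn 0.15, either way. A call with a gripper value outside its range is refused whole. The fingers move at their own pace and stop on an object; "squeeze" is the grip in N (left out, the last holds). Time passes only in rows, so rows that do not move let the fingers close. It gives the time, the measured TCP pose, the force, the opening and the grip force at its end, in the units of the state.
- r.read_state(): the state, without advancing time (a new reading comes with each control period).
- r.camera(name): name is "scene" or "top" or "wrist"; returns the picture (420x560x3 uint8, red, green, blue); there is no depth.
- r.camera_info(name): a dict with "mtx" (3x3 intrinsics, pixels), "rvec" (rotation vector, rad) and "tvec" (3), from world to camera coordinates, as OpenCV has them; the wrist camera has in their place "T_tool_cam" (4x4, takes a point from camera to tool coordinates, whose origin is the TCP and whose axes are the flange's). Camera axes: x right, y down, z forward; pixel columns grow to the right and rows downward; lengths in m; the calibration is good to about 2 mm. A picture is of the moment at which its call begins: read the wrist's pose just before it. camera_info takes no time and is no camera call.
- r.close_job(): hands the job in; it is judged then, once.
Trained networks look in the newest picture that a camera, given by its name, has taken for a name from the list of things; names that differ only in an ending like _2 or _b are one class to them, and where a whole thing is asked for, a point or a joint stands for the part that bears it (a point fixed in the world has none). Each returns a list of dicts, best first, with "conf" (0 to 1); they miss things now and then, are a little off and sometimes report something else, mostly with a low value. They report only what shows in the picture. A call takes as long as a camera call. They do not tell look-alikes from the thing itself.
- r.find_in(camera, query): "bbox" ([left, top, right, bottom] in pixels, round what is visible of it).
- r.place_of(camera, query): "at" ([column, row] in pixels: a listed point, or the origin of a listed thing).
The state is a dict: "time": time; "joint_positions": joint angles; "joint_vel": joint speeds; "joint_torque": joint torques, N m; "ee_pos": TCP position; "eef_rot": TCP orientation; "ft_force": force on the tool from outside, world axes, zero at the start; "torque": the same for the moment, N m; "width": finger opening in m; "grip_force": force on a finger pad.
Only numpy, scipy, OpenCV 4.12 (cv2) and the standard library are available. Lean on these libraries where they do the work, as an engineer would, in place of code of your own. Each camera call takes 0.05 s, during which the arm holds its last target. There are 200 camera calls.

## Working session

There is one attempt and no reset: what is moved stays moved. The work goes in short steps, Python scripts to look and compute and a tool call to move; the robot and the scene stay as the last step left them, time stands still between calls to the robot, and variables do not carry over. Pictures are saved under pics/ and viewed, at most 10 in all, crops included, and the job is handed in when it is done.

Besides the shell and the picture viewer there is one more tool, called after "Request:" in YAML: its name, and indented under it one key for each argument. drive_tool: Moves the arm, as the interface text tells. Its arguments: {"type":"object","properties":{"moves":{"type":"array"},"squeeze":{"type":"number"}},"required":["moves"]}

```bash
ls; mkdir -p pics; cat > h.py <<'E'
import numpy as np, cv2
from bench import r
from scipy.spatial.transform import Rotation as R
def ray(cam,px):
    i=r.camera_info(cam); M=np.array(i["mtx"]);Rm=cv2.Rodrigues(np.array(i["rvec"],float))[0];t=np.array(i["tvec"],float).ravel()
    d=Rm.T@np.linalg.inv(M)@np.array([px[0],px[1],1.]); return -Rm.T@t,d
def onz(cam,px,z):
    c,d=ray(cam,px); return c+d*(z-c[2])/d[2]
def tri(p):
    A=0;b=0
    for cam,px in p:
        c,d=ray(cam,px);d=d/np.linalg.norm(d);P=np.eye(3)-np.outer(d,d);A=A+P;b=b+P@c
    return np.linalg.solve(A,b)
def proj(cam,pts):
    i=r.camera_info(cam); return cv2.projectPoints(np.array(pts,float).reshape(-1,3),np.array(i["rvec"],float),np.array(i["tvec"],float),np.array(i["mtx"]),None)[0].reshape(-1,2)
E
cat > a.py <<'E'
from h import *
s=r.read_state();print({k:np.round(v,3).tolist() for k,v in s.items()},r.grasp_offset)
for c in("scene","top"):
    im=r.camera(c);cv2.imwrite(f"pics/{c}0.png",cv2.resize(im[:,:,::-1],(800,600)))
    print(c,ray(c,(280,210)))
    for q in("heel_post","side_pin","head_front","lever_ball","lever_axis","toe","sole","press","heel_block","tack_tin"):
        print(c,q,[(np.round(d["at"],1).tolist(),round(d["conf"],2)) for d in r.place_of(c,q)[:3]])
E
python3 a.py
```

```text
pics
{'time': 0.0, 'joint_positions': [1.293, 0.333, -0.065, 1.461, 0.022, 1.35, -0.088], 'joint_vel': [-0.001, -0.001, 0.0, 0.001, -0.001, 0.001, 0.0], 'joint_torque': [-0.001, -62.327, 0.024, -38.99, -0.061, 0.04, 0.0], 'ee_pos': [0.157, -0.604, 0.222], 'eef_rot': [0.992, 0.127, -0.0, -0.001], 'ft_force': [-0.206, -0.355, 0.433], 'torque': [-0.009, -0.032, 0.016], 'grip_force': 0.0, 'width': 0.087} 0.0187
scene (array([ 1.05746724, -0.31169116,  1.17269111]), array([-0.40302332,  0.27688326, -0.87235769]))
scene heel_post [([295.8, 289.1], 0.87)]
scene side_pin []
scene head_front [([274.2, 237.5], 0.55), ([256.9, 252.9], 0.3)]
scene lever_ball [([316.4, 155.5], 0.65), ([197.3, 328.0], 0.46)]
scene lever_axis [([341.2, 215.4], 0.83), ([197.1, 325.7], 0.29)]
scene toe [([275.6, 135.4], 0.95), ([257.4, 256.6], 0.82), ([219.7, 179.0], 0.79)]
scene sole [([253.8, 206.4], 0.96), ([282.4, 173.7], 0.92), ([306.1, 278.1], 0.68)]
scene press [([290.8, 270.8], 0.66), ([194.6, 329.0], 0.43)]
scene heel_block [([295.4, 216.8], 0.53)]
scene tack_tin [([332.8, 274.3], 0.84)]
top (array([ 4.53214228e-01, -5.88683436e-04,  1.84058204e+00]), array([ 0.09261663,  0.01440559, -0.99592377]))
top heel_post [([303.8, 165.0], 0.72)]
top side_pin [([287.1, 197.9], 0.73)]
top head_front [([300.6, 200.5], 0.59)]
top lever_ball [([267.2, 216.0], 0.67)]
top lever_axis [([247.7, 180.5], 0.64)]
top toe [([228.0, 303.1], 0.84), ([294.7, 289.2], 0.67), ([308.6, 210.0], 0.64)]
top sole [([290.3, 246.7], 0.58), ([247.0, 262.8], 0.55)]
top press [([295.7, 190.2], 0.83)]
top heel_block [([266.2, 217.4], 0.43)]
top tack_tin [([275.9, 162.9], 0.64), ([161.2, 224.6], 0.16)]
```

View pics/scene0.png

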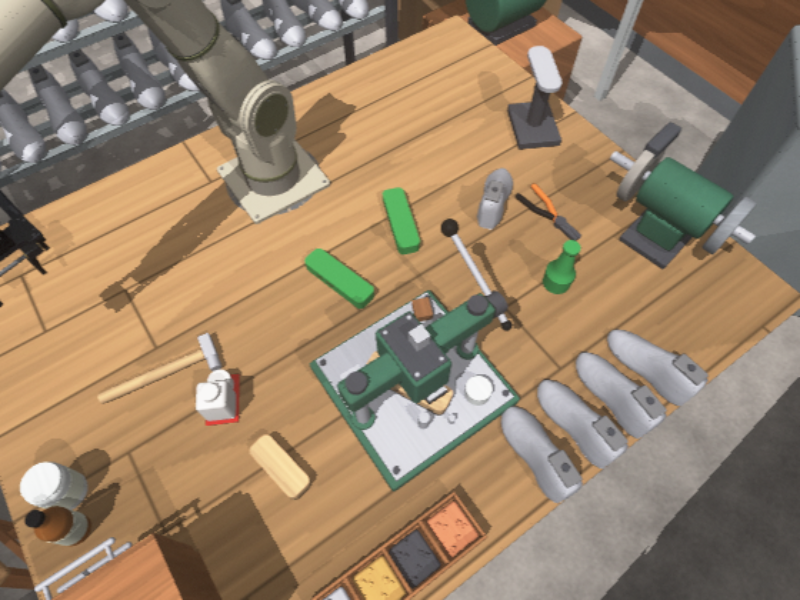

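View pics/top0.png

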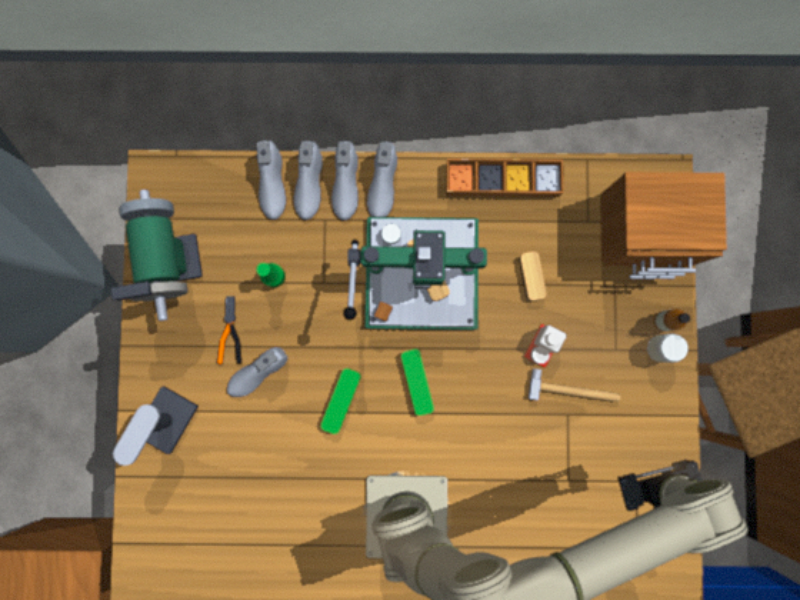

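The scene shows the press, with four sole-like things near it (800x600 scene pixels). The wood sole under the press head, toe at (372,365), heel at (437,400), is the one on the bed and askew. The green slabs at (340,277) and (402,220) and the bare wood sole at (280,465) on the bench are look-alikes or the spare. Next I'll fit the press pose and check it in an enlarged crop.

```bash
cat > b.py <<'E'
from h import *
from scipy.optimize import least_squares
L=.175
obs=[("top",(368/1.4286,218/1.4286),(.150,.165,.04)),("top",(477/1.4286,219/1.4286),(.150,-.165,.04)),("top",(477/1.4286,329/1.4286),(-.18,-.165,.04)),("top",(366/1.4286,329/1.4286),(-.18,.165,.04)),
("scene",(394/1.4286,488/1.4286),(.150,-.165,.04)),("scene",(518/1.4286,399/1.4286),(.150,.165,.04)),("scene",(312/1.4286,364/1.4286),(-.18,-.165,.04)),
("scene",(295.8,289.1),(.079,-.04,.085)),("top",(303.8,165),(.079,-.04,.085)),("top",(287.1,197.9),(-.045,.035,.062)),("scene",(341.2,215.4),(0,.185,.195)),("top",(247.7,180.5),(0,.185,.195)),
("top",(267.2-20,216.0),(-L*np.cos(.6),.185,.195+L*np.sin(.6))),("scene",(316.4,155.5),(-L*np.cos(.6),.185,.195+L*np.sin(.6))),("top",(300.6,200.5),(-.067,-.013,.145)),("scene",(274.2,237.5),(-.067,-.013,.145)),("top",(295.7,190.2),(0,0,0))]
def T(p,q):
    c,s=np.cos(p[2]),np.sin(p[2]);return np.array([p[0]+c*q[0]-s*q[1],p[1]+s*q[0]+c*q[1],q[2]])
def f(p): return np.concatenate([proj(c,T(p,q))[0]-np.array(px) for c,px,q in obs])
s=least_squares(f,[.67,-.05,0],loss="soft_l1");print(s.x);print(np.round(s.fun.reshape(-1,2),1).tolist())
print("toe",tri([("scene",(257.4,256.6)),("top",(308.6,210))]))
p=s.x;np.save("press.npy",p)
im=r.camera("scene")[:,:,::-1].copy()
for q in [(.079,-.04,.085),(.107,.01,.062),(-.045,.035,.062),(-.067,-.013,.145)]+[(x,y,.04) for x in(-.18,.15) for y in(-.165,.165)]:
    u=proj("scene",T(p,q))[0];cv2.circle(im,tuple(int(v*8) for v in u),8,(0,0,255),1,shift=3)
cv2.imwrite("pics/s1.png",cv2.resize(im[190:350,210:370],(800,600) if 0 else (600,600),interpolation=cv2.INTER_CUBIC))
E
python3 b.py
```

```text
[ 0.71641047 -0.03962888  0.00416976]
[[-1.1, -1.3], [1.7, -1.7], [2.0, 0.4], [-0.5, 0.0], [-1.1, -0.4], [2.1, -3.8], [-4.3, -3.2], [0.4, 1.4], [2.3, 1.2], [0.3, -0.7], [3.5, -3.9], [0.4, 0.5], [-1.9, 1.0], [-0.6, 1.5], [-0.8, -0.2], [-0.0, 0.9], [0.0, -1.7]]
toe [ 0.6221856  -0.09700582  0.01792908]
```

View pics/s1.png

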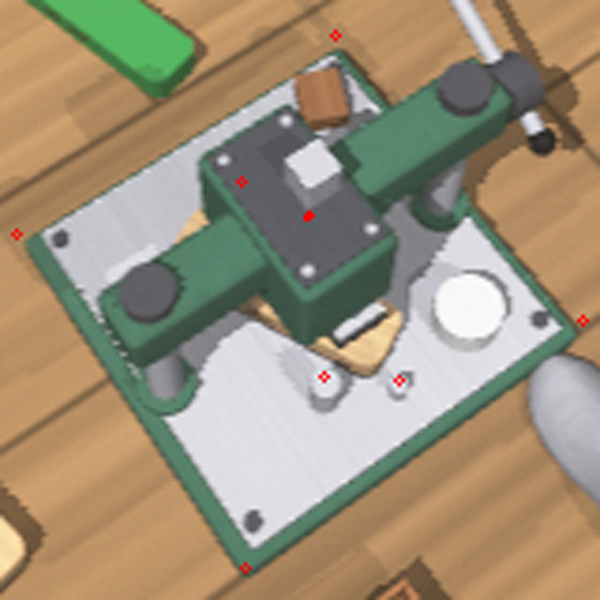

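The fit puts the press origin at about (0.716, -0.040) with yaw near 0. The crop shows the post at (323,385) and the end pin at (400,382), both matching. The wood sole under the head is confirmed as ours: its heel corner is at (390,340), and it has wood sides and isn't green. Next I'll bring the tool round to the front.

Request:
drive_tool:
  moves:
    - [[0.03, -0.032, 0, 0, 0, 0, 0.5], [0.03, -0.032, 0, 0, 0, 0, 0.2], [0.03, -0.032, 0, 0, 0, 0, 0], [0.03, -0.032, 0, 0, 0, 0, 0], [0.03, -0.032, 0, 0, 0, 0, 0], [0.03, -0.032, 0, 0, 0, 0, 0], [0.03, -0.032, 0, 0, 0, 0, 0], [0.03, -0.032, 0, 0, 0, 0, 0], [0.03, -0.032, 0, 0, 0, 0, 0], [0.03, -0.032, 0, 0, 0, 0, 0]]

```text
time: 2.15
ee_pos: [0.3678, -0.2179, 0.2228]
eef_rot: [0.992, 0.127, 0.0, 0.0]
ft_force: [0.1, -0.3, 0.1]
width: 0.0149
grip_force: 0.0
```

Request:
drive_tool:
  moves:
    - [[0.03, -0.032, 0, 0, 0, 0, 0], [0.03, -0.032, 0, 0, 0, 0, 0], [0.03, -0.032, 0, 0, 0, 0.08, 0], [0.02, -0.032, 0, 0, 0, 0.09, 0], [0, 0, 0, 0, 0, 0.085, 0], [0, 0, 0, 0, 0.13, 0, 0], [0, 0, 0, 0, 0.13, 0, 0], [0, 0, 0, 0, 0.13, 0, 0], [0, 0, 0, 0, 0.13, 0, 0], [0, 0, 0, 0, 0, 0, 0]]

```text
time: 3.15
ee_pos: [0.4408, -0.0696, 0.2199]
eef_rot: [0.966, -0.001, 0.257, 0.001]
ft_force: [0.0, -0.3, 0.1]
width: 0.0002
grip_force: 0.0
```

```bash
cat >> h.py <<'E'
def wcam(s=None):
    s=s or r.read_state();i=r.camera_info("wrist");Tt=np.eye(4);Tt[:3,:3]=R.from_quat(s["eef_rot"]).as_matrix();Tt[:3,3]=s["ee_pos"]
    W=np.linalg.inv(Tt@np.array(i["T_tool_cam"]));return cv2.Rodrigues(W[:3,:3])[0],W[:3,3],np.array(i["mtx"])
def wproj(c,pts): return cv2.projectPoints(np.array(pts,float).reshape(-1,3),c[0],c[1],c[2],None)[0].reshape(-1,2)
def wonz(c,px,z):
    Rm=cv2.Rodrigues(c[0])[0];o=-Rm.T@c[1];d=Rm.T@np.linalg.inv(c[2])@np.array([px[0],px[1],1.]);return o+d*(z-o[2])/d[2]
def T(p,q):
    c,s=np.cos(p[2]),np.sin(p[2]);return np.array([p[0]+c*q[0]-s*q[1],p[1]+s*q[0]+c*q[1],q[2]])
def Ti(p,w):
    c,s=np.cos(p[2]),np.sin(p[2]);a=w[0]-p[0];b=w[1]-p[1];return np.array([c*a+s*b,-s*a+c*b,w[2]])
def st():
    s=r.read_state();m=R.from_quat(s["eef_rot"]).as_matrix();print("t",round(s["time"],2),"pos",np.round(s["ee_pos"],4),"q",np.round(s["joint_positions"],2),"F",np.round(s["ft_force"],1),"w",round(s["width"],3));print(np.round(m,3).tolist());return s
def pk():
    for _ in [0]:
        c=wcam();im=r.camera("wrist");return c,im[:,:,::-1].copy()
E
cat > c.py <<'E'
from h import *
import sys
s=st();print(np.round(r.camera_info("wrist")["T_tool_cam"],3).tolist())
c,im=pk();p=np.load("press.npy")
for q in("heel_post","side_pin","head_front","toe","heel_block"):
    print(q,[(np.round(d["at"],1).tolist(),round(d["conf"],2)) for d in r.place_of("wrist",q)[:3]])
for q in [(.079,-.04,.085),(-.045,.035,.062),(-.067,-.013,.145),(-.067,-.055,.145),(-.067,.028,.145),(-.18,-.165,.04),(-.18,.165,.04)]:
    u=wproj(c,T(p,q))[0];print(np.round(u));cv2.circle(im,tuple(int(v) for v in np.clip(u,-999,999)),5,(0,0,255),1)
cv2.imwrite(sys.argv[1],cv2.resize(im,(800,600)))
E
python3 c.py pics/w1.png
```

```text
t 3.15 pos [ 0.4408 -0.0696  0.2199] q [ 0.7  -0.47 -0.46  2.29 -0.44  0.81 -1.1 ] F [ 0.  -0.3  0.1] w 0.0
[[0.868, -0.003, 0.497], [-0.002, -1.0, -0.002], [0.497, 0.001, -0.868]]
[[0.001, -0.961, -0.275, 0.074], [1.0, 0.001, 0.0, 0.0], [0.0, -0.275, 0.961, -0.162], [0.0, 0.0, 0.0, 1.0]]
heel_post []
side_pin [([207.3, 51.9], 0.88)]
head_front [([253.2, 11.2], 0.87), ([249.6, 50.2], 0.19)]
toe [([298.0, 97.6], 0.64)]
heel_block [([136.4, 138.1], 0.81), ([253.4, 11.9], 0.75)]
[282. -63.]
[210.  54.]
[252.  11.]
[304.  11.]
[201.  11.]
[408. 184.]
[ 79. 186.]
```

View pics/w1.png

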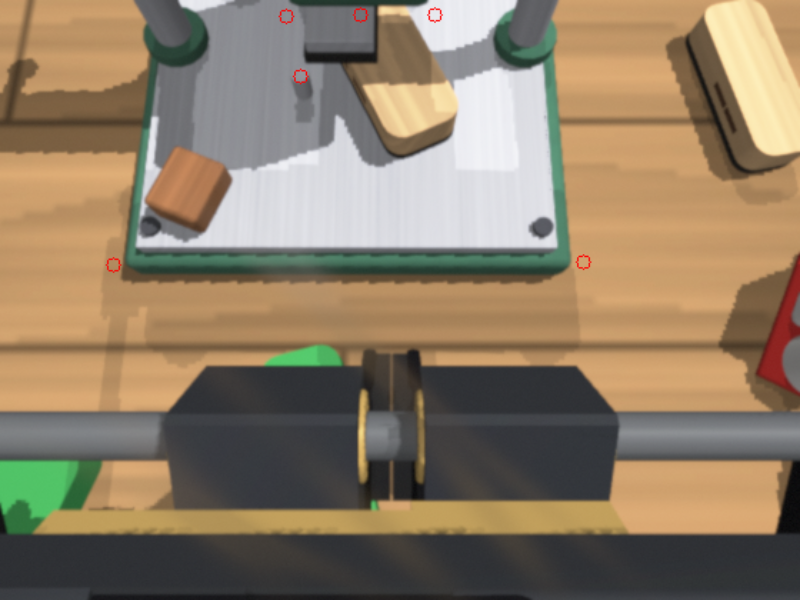

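The wrist view shows the side pin at (300,78), the sole toe at about (425,140), with its right corner at (457,100), and the heel block at (190,190). The projected fit agrees to about 2 px.

```bash
cat > d.py <<'E'
from h import *
c=wcam();p=np.load("press.npy");k=1/1.4286
f=lambda u,z:np.round(1000*Ti(p,wonz(c,(u[0]*k,u[1]*k),z)),1)
print("pin",f((207.3/k,51.9/k),.062),"toe",f((298/k,97.6/k),.055))
for u in[(345,66),(380,128),(400,138),(452,108),(457,95),(440,60),(412,14)]:print(u,f(u,.07))
E
python3 d.py
```

```text
pin [-36.4  40.6  62. ] toe [-85.5 -53.7  55. ]
(345, 66) [-35.7   4.2  70. ]
(380, 128) [-85.3 -21.   70. ]
(400, 138) [-93.1 -34.8  70. ]
(452, 108) [-69.8 -71.4  70. ]
(457, 95) [-59.4 -75.3  70. ]
(440, 60) [-30.9 -64.   70. ]
(412, 14) [  8.3 -44.3  70. ]
```

Request:
drive_tool:
  moves:
    - [[0.032, 0.025, 0.018, 0, 0, 0, 0], [0.032, 0.025, 0.018, 0, 0, 0, 0], [0.032, 0.025, 0.018, 0, 0, 0, 0], [0, 0, 0.04, 0, 0, 0, 0], [0, 0, 0.04, 0, 0, 0, 0], [0, 0, 0.04, 0, 0, 0, 0], [0, 0, 0.04, 0, 0, 0, 0], [0, 0, 0.02, 0, 0, 0, 0], [0, 0, 0, 0, 0, 0, 0]]

```text
time: 4.35
ee_pos: [0.6437, -0.1429, 0.0634]
eef_rot: [0.967, -0.0, 0.255, -0.002]
ft_force: [0.0, 0.3, -0.3]
width: 0.0007
grip_force: 0.0
```

```bash
python3 c.py pics/w2.png
```

```text
t 4.35 pos [ 0.6437 -0.1429  0.0634] q [ 0.63  0.31 -0.47  1.99  0.09  0.37 -1.43] F [ 0.   0.3 -0.3] w 0.001
[[0.87, 0.001, 0.493], [-0.001, -1.0, 0.003], [0.493, -0.004, -0.87]]
[[0.001, -0.961, -0.275, 0.074], [1.0, 0.001, 0.0, 0.0], [0.0, -0.275, 0.961, -0.162], [0.0, 0.0, 0.0, 1.0]]
heel_post []
side_pin []
head_front []
toe []
heel_block []
[150. -38.]
[ -6. 208.]
[-69. 216.]
[ 90. 216.]
[-224.  217.]
[407. 500.]
[-298.  501.]
```

View pics/w2.png

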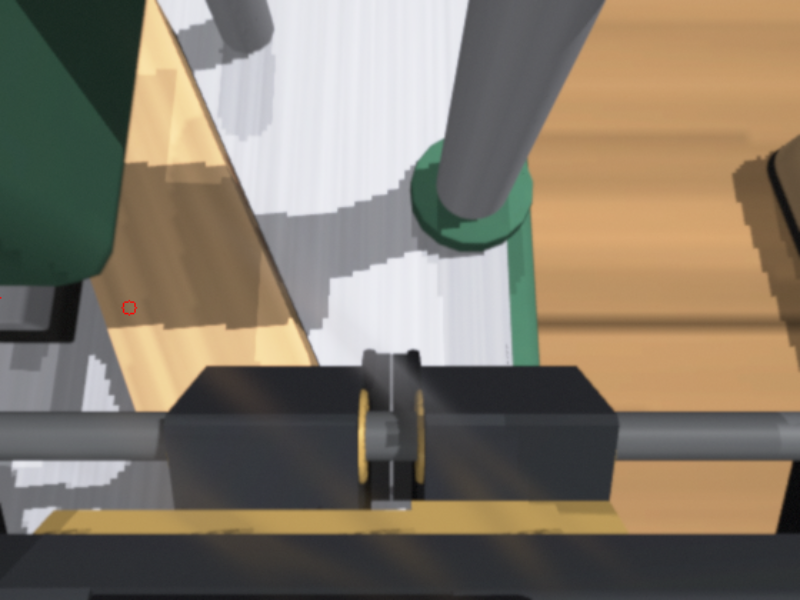

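The sole's right edge runs from (150,0) to (315,365), with the post at (245,30) clear of it. The tool is to the right of the toe. I'll lower it and push left.

Request:
drive_tool:
  moves:
    - [[0.002, 0, 0.012, 0, 0, 0, 0], [0, -0.01, 0, 0, 0, 0, 0], [0, -0.01, 0, 0, 0, 0, 0], [0, -0.008, 0, 0, 0, 0, 0], [0, -0.008, 0, 0, 0, 0, 0], [0, -0.008, 0, 0, 0, 0, 0], [0, 0, 0, 0, 0, 0, 0]]

```text
time: 5.35
ee_pos: [0.6517, -0.0984, 0.0579]
eef_rot: [0.966, 0.001, 0.257, -0.0]
ft_force: [-0.3, -0.1, 0.3]
width: 0.0005
grip_force: 0.0
```

```bash
python3 c.py pics/w3.png
```

```text
t 5.35 pos [ 0.6517 -0.0984  0.0579] q [ 0.47  0.3  -0.4   2.01  0.17  0.34 -1.6 ] F [-0.3 -0.1  0.3] w 0.0
[[0.868, 0.002, 0.497], [0.002, -1.0, 0.001], [0.497, -0.0, -0.868]]
[[0.001, -0.961, -0.275, 0.074], [1.0, 0.001, 0.0, 0.0], [0.0, -0.275, 0.961, -0.162], [0.0, 0.0, 0.0, 1.0]]
heel_post []
side_pin []
head_front [([86.6, 228.7], 0.59)]
toe []
heel_block []
[236. -34.]
[ 76. 222.]
[ 87. 242.]
[259. 241.]
[-81. 242.]
[513. 528.]
[-229.  530.]
```

View pics/w3.png

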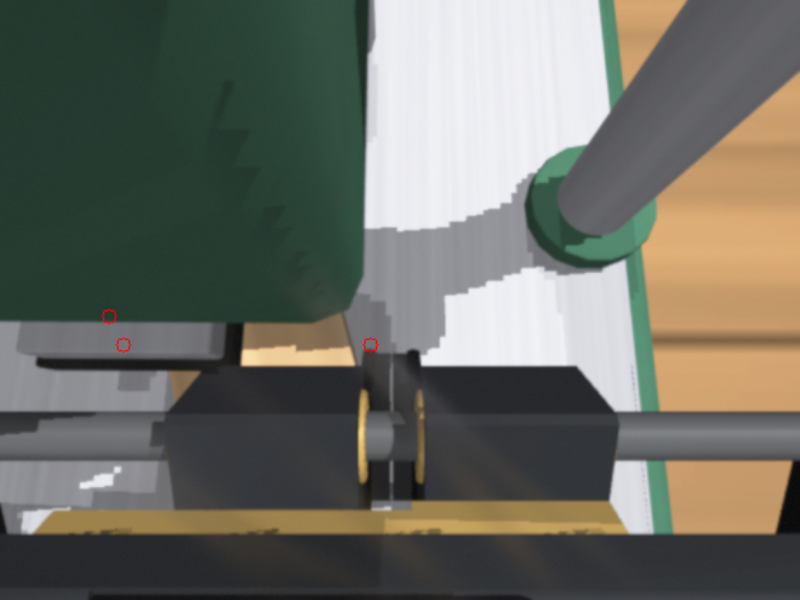

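Request:
drive_tool:
  moves:
    - [[0, -0.006, 0, 0, 0, 0, 0], [0, -0.006, 0, 0, 0, 0, 0], [0, -0.006, 0, 0, 0, 0, 0], [0, 0, 0, 0, 0, 0, 0], [0, 0, 0, 0, 0, 0, 0]]

```text
time: 6.15
ee_pos: [0.6514, -0.0816, 0.0577]
eef_rot: [0.966, 0.0, 0.257, 0.0]
ft_force: [-0.8, -1.4, 0.5]
width: 0.0006
grip_force: 0.8
```

Request:
drive_tool:
  moves:
    - [[0, -0.004, 0, 0, 0, 0, 0], [0, 0, 0, 0, 0, 0, 0]]

```text
time: 6.35
ee_pos: [0.651, -0.0811, 0.0577]
eef_rot: [0.966, -0.002, 0.257, 0.001]
ft_force: [-4.0, -11.3, 1.3]
width: 0.0008
grip_force: 5.3
```

Request:
drive_tool:
  moves:
    - [[0, -0.003, 0, 0, 0, 0, 0], [0, 0, 0, 0, 0, 0, 0]]

```text
time: 6.55
ee_pos: [0.6506, -0.0807, 0.0576]
eef_rot: [0.967, -0.003, 0.256, 0.003]
ft_force: [-5.4, -17.3, 4.5]
width: 0.0006
grip_force: 8.8
```

Firm contact on the stops, about 17 N. I'll back off and go round to the toe end face.

Request:
drive_tool:
  moves:
    - [[0, 0.01, 0, 0, 0, 0, 0], [0, 0.01, 0, 0, 0, 0, 0], [0, 0, -0.035, 0, 0, 0, 0], [0, 0, -0.035, 0, 0, 0, 0], [0, 0, -0.03, 0, 0, 0, 0], [-0.008, -0.03, -0.005, 0, 0, 0, 0], [-0.008, -0.03, -0.005, 0, 0, 0, 0], [0, 0, 0, 0, 0, 0, 0]]

```text
time: 7.35
ee_pos: [0.5825, -0.0304, 0.1458]
eef_rot: [0.966, 0.003, 0.258, -0.0]
ft_force: [-0.1, 0.1, -0.2]
width: 0.0006
grip_force: 0.0
```

```bash
python3 c.py pics/w4.png
```

```text
t 7.35 pos [ 0.5825 -0.0304  0.1458] q [ 0.54  0.   -0.57  2.12  0.02  0.5  -1.61] F [-0.1  0.1 -0.2] w 0.001
[[0.867, 0.006, 0.498], [0.005, -1.0, 0.002], [0.498, 0.001, -0.867]]
[[0.001, -0.961, -0.275, 0.074], [1.0, 0.001, 0.0, 0.0], [0.0, -0.275, 0.961, -0.162], [0.0, 0.0, 0.0, 1.0]]
heel_post []
side_pin [([234.5, 151.9], 0.91)]
head_front [([316.3, 131.3], 0.66)]
toe [([298.7, 216.3], 0.57)]
heel_block [([138.7, 271.1], 0.97)]
[339.  -7.]
[240. 155.]
[318. 135.]
[399. 135.]
[239. 135.]
[516. 343.]
[ 57. 342.]
```

View pics/w4.png

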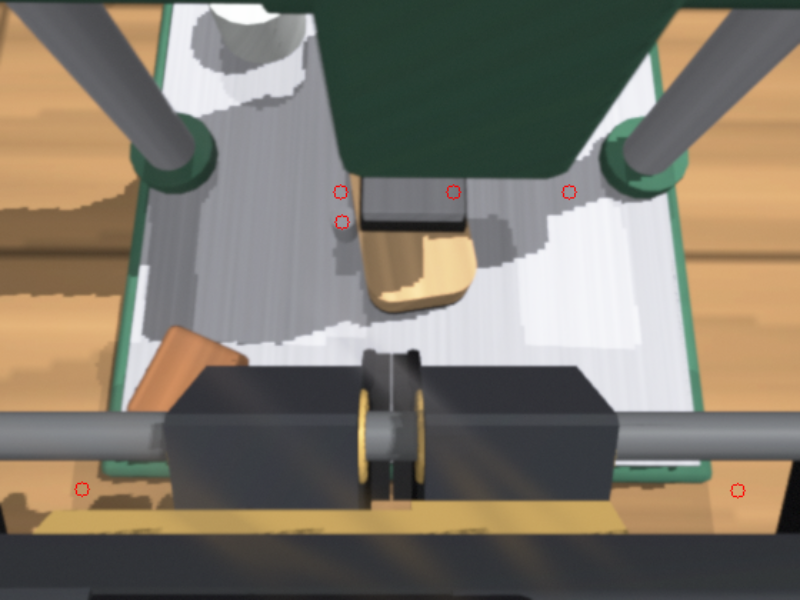

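The picture shows the sole now nearly straight, with the toe face at (425,300), still well forward of the head. The side pin at (340,220) touches its left side.

```bash
cat > d.py <<'E'
from h import *
c=wcam();p=np.load("press.npy");k=1/1.4286
f=lambda u,z:np.round(1000*Ti(p,wonz(c,(u[0]*k,u[1]*k),z)),1)
print("pin",f((234.5/k,151.9/k),.062),"hf",f((316.3/k,131.3/k),.145),"toe",f((298.7/k,216.3/k),.055))
for u in[(356,178),(362,235),(367,280),(380,303),(465,288),(476,266),(474,240)]:print(u,f(u,.07))
print("headcorners",f((348,174),.145),f((570,178),.145))
E
python3 d.py
```

```text
pin [-42.1  33.1  62. ] hf [-64.9 -18.1 145. ] toe [-90.  -14.4  55. ]
(356, 178) [-23.8  21.8  70. ]
(362, 235) [-55.1  18.4  70. ]
(367, 280) [-78.6  15.8  70. ]
(380, 303) [-90.2   9.3  70. ]
(465, 288) [-82.8 -32.3  70. ]
(476, 266) [-71.6 -38.2  70. ]
(474, 240) [-58.  -37.8  70. ]
headcorners [-59.4  19.5 145. ] [-61.3 -61.1 145. ]
```

```bash
cat > e.py <<'E'
from h import *
c,im=pk();cv2.imwrite("pics/w5.png",cv2.resize(im[110:230,215:365],(750,600),interpolation=cv2.INTER_CUBIC))
E
python3 e.py
```

```text
(no output)
```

View pics/w5.png

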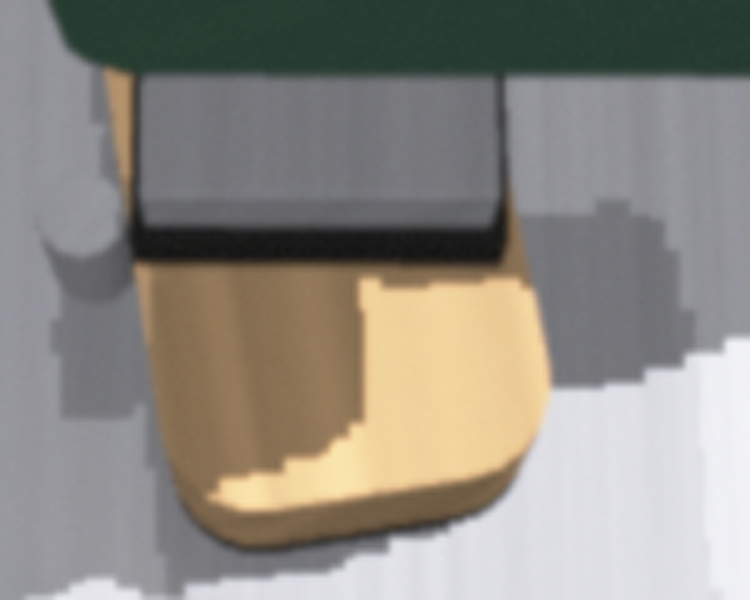

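The crop shows the side pin at (85,215) touching the sole's left edge while the sole is still about 6° askew, so the heel is still left of the post. I'll push nearer the toe tip with a slight forward pull, so the sole pivots on the side pin and the heel swings to the post.

Request:
drive_tool:
  moves:
    - [[0, 0.038, 0, 0, 0, 0, 0], [0, 0.038, 0, 0, 0, 0, 0], [0.0015, 0, 0.036, 0, 0, 0, 0], [0.0015, 0, 0.036, 0, 0, 0, 0], [0.0015, 0, 0.036, 0, 0, 0, 0], [0, -0.008, 0, 0, 0, 0, 0], [0, -0.005, 0, 0, 0, 0, 0], [0, 0, 0, 0, 0, 0, 0]]

```text
time: 8.5
ee_pos: [0.641, -0.0971, 0.0551]
eef_rot: [0.966, 0.001, 0.258, 0.0]
ft_force: [0.5, -0.3, -0.0]
width: 0.0005
grip_force: 0.0
```

Request:
drive_tool:
  moves:
    - [[-0.001, -0.005, -0.001, 0, 0, 0, 0], [-0.001, -0.004, -0.001, 0, 0, 0, 0], [0, 0, 0, 0, 0, 0, 0]]

```text
time: 8.8
ee_pos: [0.6379, -0.0885, 0.0556]
eef_rot: [0.966, 0.0, 0.258, 0.0]
ft_force: [-0.9, 0.0, 0.7]
width: 0.0004
grip_force: 0.0
```

Request:
drive_tool:
  moves:
    - [[-0.001, -0.004, -0.001, 0, 0, 0, 0], [-0.001, -0.003, -0.001, 0, 0, 0, 0], [0, 0, 0, 0, 0, 0, 0]]

```text
time: 9.1
ee_pos: [0.6349, -0.0814, 0.0554]
eef_rot: [0.966, 0.0, 0.257, -0.0]
ft_force: [0.0, -0.3, 0.2]
width: 0.0002
grip_force: 0.0
```

Request:
drive_tool:
  moves:
    - [[0, -0.004, 0, 0, 0, 0, 0], [0, -0.003, 0, 0, 0, 0, 0], [0, 0, 0, 0, 0, 0, 0]]

```text
time: 9.4
ee_pos: [0.6343, -0.0791, 0.0551]
eef_rot: [0.967, -0.002, 0.256, 0.002]
ft_force: [-5.2, -11.1, 3.4]
width: 0.0004
grip_force: 6.1
```

Request:
drive_tool:
  moves:
    - [[-0.001, -0.003, -0.001, 0, 0, 0, 0], [-0.001, -0.003, 0, 0, 0, 0, 0], [0, 0, 0, 0, 0, 0, 0]]

```text
time: 9.7
ee_pos: [0.6314, -0.0766, 0.055]
eef_rot: [0.967, -0.004, 0.256, 0.003]
ft_force: [-11.6, -20.1, 9.6]
width: 0.0001
grip_force: 11.4
```

Request:
drive_tool:
  moves:
    - [[0, 0.015, 0, 0, 0, 0, 0], [0.01, 0, 0.006, 0, 0, 0, 0], [0.01, 0, 0.006, 0, 0, 0, 0], [0, -0.006, 0, 0, 0, 0, 0], [0, -0.005, 0, 0, 0, 0, 0], [0, 0, 0, 0, 0, 0, 0]]

```text
time: 10.3
ee_pos: [0.656, -0.0773, 0.0551]
eef_rot: [0.966, -0.002, 0.257, 0.002]
ft_force: [-5.5, -17.1, 6.8]
width: 0.0006
grip_force: 8.3
```

Request:
drive_tool:
  moves:
    - [[-0.003, 0, -0.0015, 0, 0, 0, 0], [-0.003, 0, -0.0015, 0, 0, 0, 0], [-0.003, 0, -0.0015, 0, 0, 0, 0], [0, 0, 0, 0, 0, 0, 0]]

```text
time: 10.7
ee_pos: [0.6473, -0.0754, 0.0553]
eef_rot: [0.966, -0.001, 0.259, 0.001]
ft_force: [3.8, -10.5, 0.9]
width: 0.0004
grip_force: 5.8
```

```bash
cat > g.py <<'E'
from h import *
# top-camera check: heel/post from behind in the scene camera
s=st();p=np.load("press.npy")
im=r.camera("scene")[:,:,::-1]
cv2.imwrite("pics/s2.png",cv2.resize(im[255:315,260:340],(800,600),interpolation=cv2.INTER_CUBIC))
E
python3 g.py
```

```text
t 10.7 pos [ 0.6473 -0.0754  0.0553] q [ 0.38  0.28 -0.35  2.04  0.21  0.32 -1.69] F [  3.8 -10.5   0.9] w 0.0
[[0.866, -0.003, 0.499], [-0.002, -1.0, -0.003], [0.499, 0.002, -0.866]]
```

View pics/s2.png

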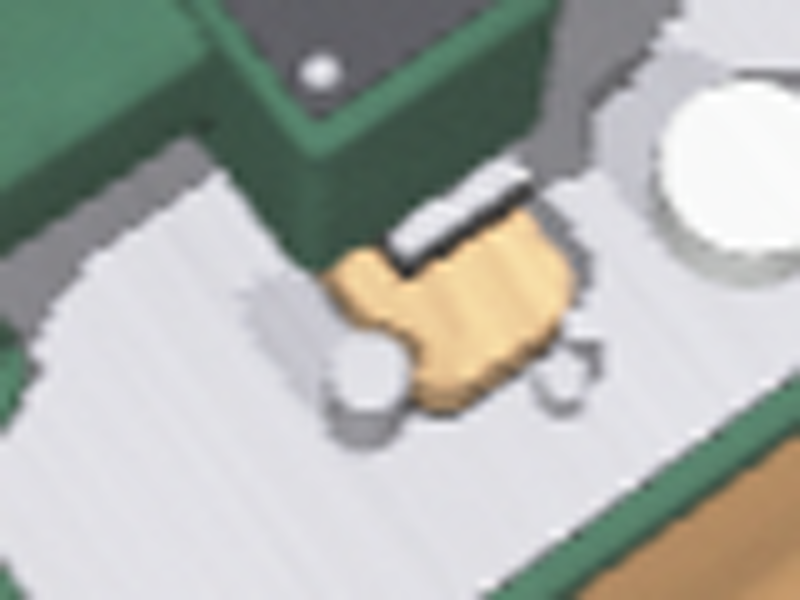

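Seen from behind, the sole's right side now lies at the post (370,370) and the heel end is beside the end pin (560,370). Next I'll push the toe end face home.

Request:
drive_tool:
  moves:
    - [[0, 0.01, 0, 0, 0, 0, 0], [0, 0.01, 0, 0, 0, 0, 0], [0, 0, -0.035, 0, 0, 0, 0], [0, 0, -0.035, 0, 0, 0, 0], [-0.01, -0.025, -0.036, 0, 0, 0, 0], [-0.012, -0.025, -0.006, 0, 0, 0, 0], [-0.02, 0, 0.036, 0, 0, 0, 0], [-0.022, 0, 0.038, 0, 0, 0, 0], [0, 0, 0, 0, 0, 0, 0]]

```text
time: 11.65
ee_pos: [0.5676, -0.041, 0.0495]
eef_rot: [0.968, 0.001, 0.252, -0.001]
ft_force: [-1.1, -0.3, 0.2]
width: 0.0004
grip_force: 0.0
```

Request:
drive_tool:
  moves:
    - [[0.013, 0, 0.0075, 0, 0, 0, 0], [0.013, 0, 0.0075, 0, 0, 0, 0], [0.0043, 0, 0.0025, 0, 0, 0, 0], [0, 0, 0, 0, 0, 0, 0]]

```text
time: 12.05
ee_pos: [0.6077, -0.0423, 0.0566]
eef_rot: [0.966, 0.0, 0.258, -0.0]
ft_force: [0.3, -0.6, 0.3]
width: 0.0003
grip_force: 0.0
```

Request:
drive_tool:
  moves:
    - [[0.0035, 0, 0.002, 0, 0, 0, 0], [0.0035, 0, 0.002, 0, 0, 0, 0], [0, 0, 0, 0, 0, 0, 0]]

```text
time: 12.35
ee_pos: [0.6149, -0.0431, 0.0554]
eef_rot: [0.966, -0.0, 0.257, 0.0]
ft_force: [0.1, 0.1, 0.4]
width: 0.0004
grip_force: 0.0
```

Request:
drive_tool:
  moves:
    - [[0.0035, 0, 0.002, 0, 0, 0, 0], [0.0017, 0, 0.001, 0, 0, 0, 0], [0, 0, 0, 0, 0, 0, 0]]

```text
time: 12.65
ee_pos: [0.6208, -0.0432, 0.055]
eef_rot: [0.966, -0.0, 0.257, 0.0]
ft_force: [-2.4, -0.7, 1.2]
width: 0.0002
grip_force: 1.0
```

Request:
drive_tool:
  moves:
    - [[0.0017, 0, 0.001, 0, 0, 0, 0], [0.0017, 0, 0.001, 0, 0, 0, 0], [0, 0, 0, 0, 0, 0, 0]]

```text
time: 12.95
ee_pos: [0.622, -0.0433, 0.0538]
eef_rot: [0.967, -0.0, 0.254, 0.001]
ft_force: [-27.2, 0.8, 20.9]
width: 0.0003
grip_force: 13.7
```

Request:
drive_tool:
  moves:
    - [[0.0017, 0, 0.001, 0, 0, 0, 0], [0.0017, 0, 0.001, 0, 0, 0, 0], [0, 0, 0, 0, 0, 0, 0]]

```text
time: 13.25
ee_pos: [0.6226, -0.0435, 0.0522]
eef_rot: [0.968, -0.0, 0.251, 0.002]
ft_force: [-54.5, 3.3, 39.1]
width: 0.0005
grip_force: 27.0
```

The heel is home against the end pin (54 N). Now a light final press on the toe's right side.

Request:
drive_tool:
  moves:
    - [[-0.013, 0, -0.0075, 0, 0, 0, 0], [-0.009, 0, -0.005, 0, 0, 0, 0], [0, 0.03, 0, 0, 0, 0, 0], [0, 0.034, 0, 0, 0, 0, 0], [0.02, 0, 0.0115, 0, 0, 0, 0], [0.0195, 0, 0.011, 0, 0, 0, 0], [0, -0.012, 0, 0, 0, 0, 0], [0, -0.01, 0, 0, 0, 0, 0], [0, -0.004, 0, 0, 0, 0, 0], [0, 0, 0, 0, 0, 0, 0]]

```text
time: 14.25
ee_pos: [0.6489, -0.0803, 0.0552]
eef_rot: [0.966, 0.001, 0.257, -0.0]
ft_force: [0.7, -0.1, -0.3]
width: 0.0006
grip_force: 0.0
```

Request:
drive_tool:
  moves:
    - [[0, -0.003, 0, 0, 0, 0, 0], [0, 0, 0, 0, 0, 0, 0]]

```text
time: 14.45
ee_pos: [0.6488, -0.0782, 0.0551]
eef_rot: [0.966, -0.0, 0.257, 0.0]
ft_force: [0.7, -0.1, -0.6]
width: 0.0003
grip_force: 0.0
```

Request:
drive_tool:
  moves:
    - [[0, -0.003, 0, 0, 0, 0, 0], [0, 0, 0, 0, 0, 0, 0]]

```text
time: 14.65
ee_pos: [0.6487, -0.0758, 0.0551]
eef_rot: [0.966, -0.001, 0.257, 0.0]
ft_force: [-0.1, -2.6, 0.6]
width: 0.0004
grip_force: 1.3
```

Request:
drive_tool:
  moves:
    - [[0, -0.002, 0, 0, 0, 0, 0], [0, 0, 0, 0, 0, 0, 0]]

```text
time: 14.85
ee_pos: [0.6485, -0.0756, 0.0551]
eef_rot: [0.966, -0.001, 0.257, 0.001]
ft_force: [-2.3, -7.6, 1.9]
width: 0.0006
grip_force: 3.8
```

Request:
drive_tool:
  moves:
    - [[0, 0.01, 0, 0, 0, 0, 0], [0, 0.006, 0, 0, 0, 0, 0], [0, 0, -0.035, 0, 0, 0, 0], [0, 0, -0.035, 0, 0, 0, 0], [0, -0.02, -0.035, 0, 0, 0, 0], [-0.008, -0.035, -0.005, 0, 0, 0, 0], [0, 0, 0, 0, 0, 0, 0]]

```text
time: 15.55
ee_pos: [0.5869, -0.0299, 0.1479]
eef_rot: [0.966, 0.002, 0.258, 0.0]
ft_force: [-0.7, 0.4, -0.2]
width: 0.0
grip_force: 0.0
```

```bash
cat > f.py <<'E'
from h import *
s=st();p=np.load("press.npy");c,im=pk()
for q in("side_pin","toe","head_front"): print(q,[(np.round(d["at"],1).tolist(),np.round(1000*Ti(p,wonz(c,d["at"],{"toe":.055,"side_pin":.062}.get(q,.145))),1).tolist()) for d in r.place_of("wrist",q)[:2]])
a=cv2.resize(im[90:240,200:400],(800,600)[:1]+(600,),interpolation=cv2.INTER_CUBIC)
sc=r.camera("scene")[:,:,::-1];b=r.place_of("scene","lever_ball")
print([(d["at"],d["conf"]) for d in b[:3]]);r.camera("top");t=r.find_in("top","lever_ball");print(t[:2])
print("ball tri",tri([("scene",b[0]["at"]),("top",(245,218.5))]),"model",T(p,(-.175*np.cos(.6),.185,.195+.175*np.sin(.6))))
m=np.hstack([cv2.resize(im[100:230,200:350],(450,390),interpolation=cv2.INTER_CUBIC),cv2.resize(sc[260:320,280:330],(325,390),interpolation=cv2.INTER_CUBIC)])
cv2.imwrite("pics/m.png",m)
E
python3 f.py
```

```text
t 15.55 pos [ 0.5869 -0.0299  0.1479] q [ 0.63  0.01 -0.66  2.1   0.04  0.5  -1.63] F [-0.7  0.4 -0.2] w 0.0
[[0.867, 0.005, 0.499], [0.005, -1.0, 0.001], [0.499, 0.001, -0.867]]
side_pin []
toe [([286.0, 220.5], [-88.5, 0.8, 55.0])]
head_front [([318.7, 141.5], [-65.4, -13.3, 145.0])]
[([316.2, 156.2], 0.72)]
[{'bbox': [239.1, 168.2, 250.1, 224.7], 'conf': 0.73}, {'bbox': [367.6, 227.2, 396.1, 258.3], 'conf': 0.57}]
ball tri [0.56694408 0.14741641 0.2905812 ] model [0.57120659 0.14476726 0.29381243]
```

View pics/m.png

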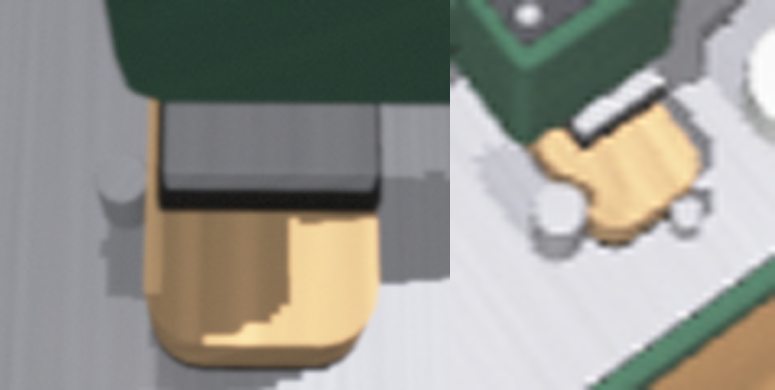

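Left panel: the sole is straight and against the side pin (120,180). Right panel: it is against the post (555,215) and the end pin (690,210). The measured toe is at (-88.5, 0.8) mm, target (-90, 0), so it is in place. Now the lever, with the tool upright.

Request:
drive_tool:
  moves:
    - [[0, 0, 0, 0, -0.13, 0, 0.3], [0, 0, 0, 0, -0.13, 0, 0.6], [0, 0, 0, 0, -0.13, 0, 1], [0, 0, 0, 0, -0.13, 0, 1], [-0.004, 0, -0.045, 0, 0, 0, 1], [-0.004, 0, -0.045, 0, 0, 0, 1], [-0.004, 0, -0.045, 0, 0, 0, 1], [-0.004, 0, -0.045, 0, 0, 0, 1], [0, 0, -0.04, 0, 0, 0, 1], [0, 0, 0, 0, 0, 0, 1]]

```text
time: 16.95
ee_pos: [0.5729, -0.034, 0.3721]
eef_rot: [1.0, -0.0, 0.004, 0.0]
ft_force: [-0.5, 0.9, -0.1]
width: 0.0727
grip_force: 0.0
```

Request:
drive_tool:
  moves:
    - [[0, -0.044, 0, 0, 0, 0, 1], [0, -0.044, 0, 0, 0, 0, 1], [0, -0.044, 0, 0, 0, 0, 1], [0, -0.044, 0, 0, 0, 0, 1], [0, 0, 0, 0, 0, 0, 1]]

```text
time: 17.45
ee_pos: [0.5696, 0.1491, 0.3656]
eef_rot: [1.0, 0.005, -0.001, -0.002]
ft_force: [-0.1, 0.9, 0.2]
width: 0.0871
grip_force: 0.0
```

```bash
cat > k.py <<'E'
from h import *
s=st();c,im=pk()
for q in("lever_ball",):
  for d in r.place_of("wrist",q)[:2]: print(q,d["at"],d["conf"],wonz(c,d["at"],.292))
  print(r.find_in("wrist",q)[:2])
print("proj",wproj(c,(.569,.146,.292)))
# dark-disc fit
g=cv2.medianBlur(cv2.cvtColor(im,cv2.COLOR_BGR2GRAY),5)
h=cv2.HoughCircles(g,cv2.HOUGH_GRADIENT,1,40,param1=80,param2=20,minRadius=12,maxRadius=70);print(None if h is None else h[0][:4])
E
python3 k.py
```

```text
t 17.45 pos [0.5696 0.1491 0.3656] q [ 0.24  0.3  -0.75  1.27  0.2   1.64 -2.03] F [-0.1  0.9  0.2] w 0.087
[[1.0, 0.009, -0.002], [0.009, -1.0, 0.003], [-0.002, -0.003, -1.0]]
lever_ball [277.4, 216.6] 0.91 [0.57075138 0.14655874 0.292     ]
[{'bbox': [253.2, 0.0, 300.8, 243.4], 'conf': 0.92}]
proj [[278.20905296 219.1321443 ]]
[[278.5 217.5  25. ]
 [107.5 312.5  57. ]
 [440.5 311.5  55.9]
 [351.5  70.5  62.8]]
```

Request:
drive_tool:
  moves:
    - [[0.001, 0.002, 0.03, 0, 0, 0, 1], [0, 0, 0.03, 0, 0, 0, 1], [0, 0, 0.03, 0, 0, 0, 1], [0, 0, 0, 0, 0, 0, 0.3], [0, 0, 0, 0, 0, 0, 0.2], [0, 0, 0, 0, 0, 0, 0.2], [0, 0, 0, 0, 0, 0, 0.2], [0, 0, 0, 0, 0, 0, 0.2], [0, 0, 0, 0, 0, 0, 0.2]]
  squeeze: 20

```text
time: 18.5
ee_pos: [0.5725, 0.1404, 0.2772]
eef_rot: [1.0, -0.0, 0.001, -0.0]
ft_force: [1.0, 10.3, 1.4]
width: 0.0469
grip_force: 6.0
```

Request:
drive_tool:
  moves:
    - [[0, -0.003, 0, 0, 0, 0, 0.2], [0, -0.002, 0, 0, 0, 0, 0.2], [0, 0, 0, 0, 0, 0, 0.2], [0, 0, 0, 0, 0, 0, 0.2], [0, 0, 0, 0, 0, 0, 0.2]]
  squeeze: 20

```text
time: 19.0
ee_pos: [0.5724, 0.1466, 0.2772]
eef_rot: [1.0, 0.001, 0.001, -0.001]
ft_force: [2.0, 6.1, 2.8]
width: 0.0341
grip_force: 20.0
```

Request:
drive_tool:
  moves:
    - [[-0.009, -0.001, 0.015, 0, 0, 0, 0.2], [-0.008, 0, 0.0155, 0, 0, 0, 0.2], [-0.006, 0, 0.0165, 0, 0, 0, 0.2], [-0.0045, 0, 0.017, 0, 0, 0, 0.2], [-0.0025, 0, 0.0175, 0, 0, 0, 0.2], [-0.001, 0, 0.0175, 0, 0, 0, 0.2], [0.001, 0, 0.0175, 0, 0, 0, 0.2], [0.0025, 0, 0.0175, 0, 0, 0, 0.2], [0, 0, 0, 0, 0, 0, 0.2]]

```text
time: 19.9
ee_pos: [0.5485, 0.1467, 0.1429]
eef_rot: [1.0, -0.0, 0.004, -0.001]
ft_force: [16.3, 5.3, -4.2]
width: 0.0341
grip_force: 19.9
```

Request:
drive_tool:
  moves:
    - [[0.006, 0, 0.013, 0, 0, 0, 0.2], [0.004, 0, 0.008, 0, 0, 0, 0.2], [0, 0, 0, 0, 0, 0, 0.2]]

```text
time: 20.2
ee_pos: [0.5566, 0.1467, 0.1222]
eef_rot: [1.0, -0.0, 0.002, -0.001]
ft_force: [5.3, 4.1, 5.2]
width: 0.0349
grip_force: 20.0
```

Request:
drive_tool:
  moves:
    - [[0.003, 0, 0.006, 0, 0, 0, 0.2], [0, 0, 0, 0, 0, 0, 0.2]]

```text
time: 20.4
ee_pos: [0.5596, 0.1467, 0.1171]
eef_rot: [1.0, -0.0, 0.002, -0.0]
ft_force: [1.7, 1.7, 14.3]
width: 0.0351
grip_force: 20.0
```

Request:
drive_tool:
  moves:
    - [[0.0007, 0, 0.0015, 0, 0, 0, 0.2], [0, 0, 0, 0, 0, 0, 0.2], [0, 0, 0, 0, 0, 0, 0.2]]

```text
time: 20.7
ee_pos: [0.56, 0.1468, 0.1164]
eef_rot: [1.0, -0.0, 0.002, -0.0]
ft_force: [-2.4, 1.1, 23.2]
width: 0.0353
grip_force: 20.0
```

Request:
drive_tool:
  moves:
    - [[0, 0, 0, 0, 0, 0, 1], [0, 0, 0, 0, 0, 0, 1], [0, 0, 0, 0, 0, 0, 1], [0, 0, 0, 0, 0, 0, 1], [0, 0, 0, 0, 0, 0, 1], [0, 0, -0.03, 0, 0, 0, 1], [-0.01, 0, -0.045, 0, 0, 0, 1], [-0.01, 0, -0.045, 0, 0, 0, 1], [-0.01, 0, -0.045, 0, 0, 0, 1], [0, 0, 0, 0, 0, 0, 1]]

```text
time: 21.7
ee_pos: [0.5297, 0.1476, 0.2853]
eef_rot: [1.0, 0.0, 0.005, -0.001]
ft_force: [0.6, 0.2, 0.9]
width: 0.0867
grip_force: 0.0
```

```bash
cat > l.py <<'E'
from h import *
s=st();p=np.load("press.npy");c,im=pk();
for z in (.128,.134,.145):
  for d in r.place_of("wrist","lever_ball")[:1]: print(z,d["at"],d["conf"],Ti(p,wonz(c,d["at"],z)))
r.camera("scene");b=r.place_of("scene","lever_ball");print([(d["at"],d["conf"]) for d in b[:2]])
for a in(.8,.9,.95,1.,1.05): print(a,proj("scene",T(p,(-.175*np.cos(.6-a),.185,.195+.175*np.sin(.6-a)))))
for q in("toe","heel_block"): print(q,[(d["at"],round(d["conf"],2)) for d in r.place_of("scene",q)[:3]])
E
python3 l.py
```

```text
t 21.7 pos [0.5297 0.1476 0.2853] q [ 0.31  0.21 -0.77  1.54  0.15  1.45 -2.03] F [0.6 0.2 0.9] w 0.087
[[1.0, 0.001, 0.009], [0.001, -1.0, 0.001], [0.009, -0.001, -1.0]]
0.128 [276.1, 160.3] 0.6 [-0.15884162  0.18567833  0.128     ]
0.134 [276.1, 160.3] 0.6 [-0.15797129  0.18571208  0.134     ]
0.145 [276.1, 160.3] 0.6 [-0.15637568  0.18577395  0.145     ]
[([311.9, 186.0], 0.96)]
0.8 [[307.26834598 177.46654296]]
0.9 [[307.81535886 181.44790147]]
0.95 [[308.20983608 183.51222194]]
1.0 [[308.68247877 185.61978768]]
1.05 [[309.23137946 187.76632103]]
toe [([216.5, 180.9], 0.91), ([275.3, 133.6], 0.81)]
heel_block [([295.7, 217.4], 0.53)]
```

The lever stays at about 1.0 rad, where the pad meets the sole, and the heel block hasn't moved. The tool is clear, so I'm handing in.

```bash
python3 -c "
from bench import r
print(r.close_job())"
```

```text
the job is handed in; nothing more can be done
None
```

I lined the sole up against the post, end pin and side pin, pulled the lever to about 1.0 rad with about 22 N at the ball (just over the 8–20 N stated), let go with the tool clear, and handed the job in at about 22 s; I did not re-check the sole after the pad came down, and no verdict came back.

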